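# Close up the row of screw jars on the jar rack

## Task

Make room at the open end of the bench-top jar rack: push the row of four screw jars along between its side slats, all together as one row, until the first jar is up against the end block and no gaps are left. They are glass, so push gently with your fingertips from behind the last jar; do not lift or tip any of them, and do not let the row come apart. Leave the jam jar, the screwdriver and the carton alone, and finish with your hand clear of everything.

Things in the scene. Friction and masses are not known exactly. Their poses are not given: they have to be found in the camera images.
- rack: wooden jar rack fixed to the bench, its length along its y. Origin: on the bench, under the channel's middle line. Base board 12 mm thick, 86 mm wide; on each side a slat 12 mm wide, its top 28 mm above the bench; between them the level channel, 62 mm wide, from the open end at y = -210 mm to the end block's inner face at y = +190 mm. Block: 86 mm wide, 38 mm thick, top 70 mm above the bench
- rack_stop (a point): middle of the end block's inner face, at the top of the base board (12 mm above the bench); y points along the channel into the block, z up. The jars are to slide in +y; at the start 40 to 105 mm is free between the block and the first jar, and at least 60 mm behind the last. Pushing the whole row takes 3 to 12 N
- jar1: one of the four equal screw jars of the row: glass, steel lid, 58 mm in diameter (the lid 52 mm), 66 mm tall, 0.17 to 0.35 kg, standing upright between the rack's slats on its base board. Origin: centre of its underside, z up the jar's axis. The four stand in a different order each time; jars next to each other touch
- jar2: one of the four equal screw jars of the row: glass, steel lid, 58 mm in diameter (the lid 52 mm), 66 mm tall, 0.17 to 0.35 kg, standing upright between the rack's slats on its base board. Origin: centre of its underside, z up the jar's axis. The four stand in a different order each time; jars next to each other touch
- jar3: one of the four equal screw jars of the row: glass, steel lid, 58 mm in diameter (the lid 52 mm), 66 mm tall, 0.17 to 0.35 kg, standing upright between the rack's slats on its base board. Origin: centre of its underside, z up the jar's axis. The four stand in a different order each time; jars next to each other touch
- jar4: one of the four equal screw jars of the row: glass, steel lid, 58 mm in diameter (the lid 52 mm), 66 mm tall, 0.17 to 0.35 kg, standing upright between the rack's slats on its base board. Origin: centre of its underside, z up the jar's axis. The four stand in a different order each time; jars next to each other touch
- jam_jar: bystander: a larger glass jar with white lid, 74 mm in diameter, 90 mm tall, standing on the bench beside the rack; origin: centre of its underside
- screwdriver: bystander: a screwdriver 200 mm long lying on the bench on the robot's side of the rack; it lies along its own x
- carton: bystander: a small cardboard carton 60 x 90 x 45 mm tall, standing on the bench beside the rack; origin: centre of its underside
Things that resemble listed ones, but are neither listed nor needed, are in the scene too. What is shaped like the jar2 but green or orange is not meant.

How it is judged:
At the end, for the whole second after the job is handed in: All four jars stand upright and at rest on the rack's board between the slats, closed up against the end block: no jar's axis is more than 208 mm from the block's inner face (203 mm with every gap closed, so all gaps together are at most 5 mm) (y of each of jar1, jar2, jar3, jar4 in the frame of rack_stop above -0.208 m and x of jar1 in the frame of rack_stop between -0.01 and 0.01 m and z of each of jar1, jar2, jar3, jar4 in the frame of rack_stop below 0.005 m and angle between each of jar1, jar2, jar3, jar4's own z axis and vertical below 0.08 rad and linear speed of each of jar1, jar2, jar3, jar4 below 0.02 m/s and x of jar2 in the frame of rack_stop between -0.01 and 0.01 m and x of jar3 in the frame of rack_stop between -0.01 and 0.01 m and x of jar4 in the frame of rack_stop between -0.01 and 0.01 m); the robot touches nothing.
It fails at once if a screw jar is lifted more than 6 mm off the board or tipped more than 0.2 rad (z of any of jar1, jar2, jar3, jar4 in the frame of rack_stop above 0.006 m or angle between any of jar1, jar2, jar3, jar4's own z axis and vertical above 0.2 rad).
It fails at once if the row comes apart: two jars' axes are more than 190 mm apart (174 mm for the closed row, so gaps of 16 mm in all) (distance between jar1 and jar2 above 0.19 m or distance between any of jar1, jar2 and jar3 above 0.19 m or distance between any of jar1, jar2, jar3 and jar4 above 0.19 m).
It fails at once if a jar is squeezed or rammed with more than 45 N (contact force between any of jar1, jar2, jar3, jar4 and the arm above 45 N or contact force between any of jar1, jar2, jar3, jar4 and the fingers above 45 N or contact force between any of jar1, jar2, jar3, jar4 and rack above 45 N).
It fails at once if the jam jar, the screwdriver or the carton is moved more than 15 mm (distance of any of jam_jar, screwdriver, carton from where it was at the start of the episode above 0.015 m).
It also fails if it takes over 32 s, if anything falls off the work surface, if the arm or the gripper's body presses on something with over 40 N, if the wrist force passes 120 N, or if a joint passes its speed limit or range.

## Robot

A 6-joint arm with a two-finger parallel gripper is mounted at the origin on the work surface. World frame = base frame: x ahead of the robot, y to its left, z up, the work surface at z = 0. Lengths are in m, angles in rad, forces in N, time in s.
With the tool pointing down it reaches from about 0.3 to 0.875 m from the base axis. Payload 4.2 kg.
Tool frame: the origin (TCP) lies midway between the tips of the shut fingers; the grasp point (between the pads) lies grip_point_offset behind it (grip_point_offset is the distance from the TCP to the grasp point, in m); x points along the fingers, y is the direction in which the jaws open and shut, and the axes are right-handed (so a half turn about x gives the same grasp; the last joint's range is limited). The gripper opens to 85 mm and grips with 20 to 120 N. Pads are 22 mm wide; open, the fingers measure 114 mm over their backs; the gripper's body (76 mm by 85 mm) begins 54 mm behind the grasp point. The pads swing forward as they close: fully open they stand 13 mm farther back than shut.
Start: joints at [1.318, 0.32, 1.565, -0, 1.257, -0.02], TCP at [0.133, 0.56, 0.231] pointing down, gripper open.
Joint ranges: [-3.11, 3.11], [-0.84, 2.01], [0.21, 2.61], [-1.34, 4.49], [0.05, 2.63], [-2.56, 2.56]. Speed limits (rad/s): [2.57, 2.57, 3.14, 3.14, 3.14, 3.14].

## Interface

Orientations are given as a rotation vector (axis times angle).
In Python, from plant import * gives the robot as it stands.
- The arm moves only by the shell command python3 -m pendant 'ROWS' [FORCE]. ROWS is text: rows parted by semicolons, each of 7 numbers parted by spaces: the gripper's target within -1 to 1 (shut at 1, half-way at 0, fully open at -1), then the shift along the tool's x, y, z in m, then the turn, a rotation vector about the tool's x, y, z in degrees. In form: jaw tx ty tz rx ry rz; .... A call has 1 to 20 rows; each row is the pose to reach, as a shift and turn from the pose measured when the call began, along the tool's axes at that moment; what a row does not reach only later rows make up. A row lasts 1/10 s, in which the tool goes at most 50 mm and 8.59 degrees, less where a joint would pass 70% of its speed; a pose out of reach is approached as far as the arm can. A call with a gripper value outside its range is refused whole. The fingers move at their own pace and stop on an object; FORCE is the grip in N (left out, the last holds). Time passes only in rows, so rows that repeat a pose let the fingers close. It gives the time, the measured TCP pose, the force and the opening at its end, in the units of the state.
- read_state(): the state, without advancing time (a new reading comes with each control period).
- get_image(name): name is "side" or "top" or "wrist"; returns (picture, depth): 384x512x3 uint8, red, green, blue; 384x512 float32, m along the optical axis (not along the pixel's ray), 0 where there is no reading.
- calibration(name): a dict with "intrinsics" (3x3 intrinsics, pixels), "camera_from_world" (4x4, takes a point from world to camera coordinates). Camera axes: x right, y down, z forward; pixel columns grow to the right and rows downward; lengths in m; the calibration is good to about 2 mm. A picture is of the moment at which its call begins: read the wrist's pose just before it. calibration takes no time and is no camera call; for the wrist camera it gives the pose at the moment of the call.
- close_job(): hands the job in, once; it reports no verdict.
Trained networks look in the newest picture that a camera, given by its name, has taken for a name from the list of things; names that differ only in an ending like _2 or _b are one class to them, and where a whole thing is asked for, a point or a joint stands for the part that bears it (a point fixed in the world has none). Each returns a list of dicts, best first, with "confidence" (0 to 1); they miss things now and then, are a little off and sometimes report something else, mostly with a low value. They report only what shows in the picture. A call takes as long as a camera call. They do not tell look-alikes from the thing itself.
- spot_in(camera, target): "point" ([row, column] in pixels, amid what is visible of it).
- outline_of(camera, target): "pixels" (384x512 bool, what is visible of it) and "point" ([row, column] in pixels, amid what is visible of it).
The state is a dict: "time": time; "joints": joint angles; "qd": joint speeds; "joint_torque": joint torques, N m; "tcp_pos": TCP position; "ee_rot": TCP orientation; "ft_force": force on the tool from outside, world axes, zero at the start; "torque": the same for the moment, N m; "width": finger opening in m.
Only numpy, scipy, OpenCV 4.12 (cv2) and the standard library are available. Lean on these libraries where they do the work, as an engineer would, in place of code of your own. Each camera call takes 0.05 s, during which the arm holds its last target.

## Working session

There is one attempt and no reset: what is moved stays moved. The work goes in short steps, Python scripts to look and compute and a shell command to move; the robot and the scene stay as the last step left them, time stands still between calls to the robot, and variables do not carry over. Pictures are saved under pics/ and viewed, and the job is handed in when it is done.

```bash
mkdir -p pics; ls; python3 - <<'E'
from plant import *
import cv2,numpy as np
s=read_state();print({k:np.round(v,3) for k,v in s.items()})
for n in("top","side"):
    p,d=get_image(n);cv2.imwrite(f"pics/{n}0.png",p[:,:,::-1]);np.save(f"pics/{n}0.npy",d)
    c=calibration(n);print(n,np.round(c["intrinsics"],1).tolist(),np.round(c["camera_from_world"],3).tolist())
E
```

```text
pics
{'time': np.float64(0.0), 'joints': array([ 1.318,  0.32 ,  1.566, -0.   ,  1.257, -0.02 ]), 'qd': array([-0.   ,  0.002,  0.001,  0.   , -0.002, -0.001]), 'joint_torque': array([ 0.0000e+00, -4.1553e+01, -2.3416e+01,  0.0000e+00,  8.0000e-03,
       -0.0000e+00]), 'tcp_pos': array([0.133, 0.559, 0.23 ]), 'ee_rot': array([ 0.181,  1.563, -0.184]), 'ft_force': array([ 0.165,  1.158, -0.342]), 'torque': array([ 0.018,  0.022, -0.006]), 'width': np.float64(0.086)}
top [[398.6, 0.0, 256.1], [0.0, 398.6, 198.2], [0.0, 0.0, 1.0]] [[-0.067, -0.998, -0.004, 0.047], [-0.977, 0.066, -0.205, 0.597], [0.204, -0.01, -0.979, 0.743], [0.0, 0.0, 0.0, 1.0]]
side [[355.1, 0.0, 249.2], [0.0, 355.1, 197.4], [0.0, 0.0, 1.0]] [[0.857, -0.514, -0.024, -0.491], [-0.3, -0.463, -0.834, 0.248], [0.418, 0.722, -0.551, 0.432], [0.0, 0.0, 0.0, 1.0]]
```

View pics/top0.png

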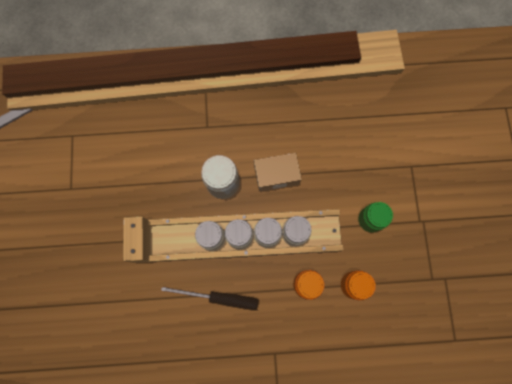

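View pics/side0.png

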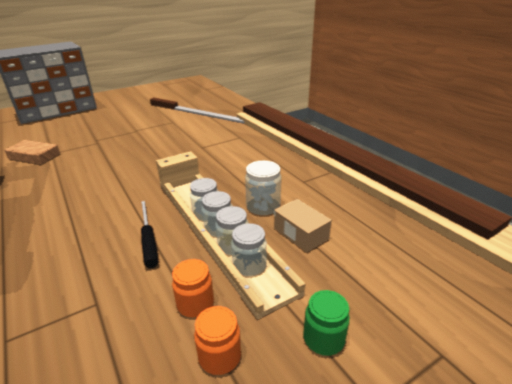

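The top view shows the four grey-lidded jars in the rack at (row,col) (235,209), (234,239), (233,268) and (231,297). The end block is at (238,133) and the open end at about (235,340). Possible confusions are the orange jars at (285,310) and (285,360), the green one at (215,378), and the jam jar at (172,219). Only the grey-lidded row between the slats fits the description.

```bash
cat > h.py <<'E'
from plant import *
import cv2,numpy as np
def ray(n,pts,z,c=None):
    c=c or calibration(n);K=c["intrinsics"];T=np.array(c["camera_from_world"]);R=T[:3,:3];t=T[:3,3];o=-R.T@t
    out=[]
    for r,cc in pts:
        d=R.T@np.linalg.inv(K)@np.array([cc,r,1.]);out.append(o+d*(z-o[2])/d[2])
    return np.array(out)
def proj(n,P,c=None):
    c=c or calibration(n);T=np.array(c["camera_from_world"]);q=(T[:3,:3]@np.array(P).T).T+T[:3,3];q=(c["intrinsics"]@q.T).T
    return q[:,:2]/q[:,2:]
E
python3 - <<'E'
from h import *
p=cv2.imread("pics/top0.png");crop=p[190:310,110:400]
cv2.imwrite("pics/crop0.png",cv2.resize(crop,None,fx=2.75,fy=2.75,interpolation=cv2.INTER_CUBIC))
get_image("top")
for n in("jar1","jar2","rack","jam_jar","carton","screwdriver"):
    for o in outline_of("top",n):
        m=o["pixels"].astype(np.uint8);r=cv2.minAreaRect(cv2.findNonZero(m))
        z={"rack":.028,"jam_jar":.09,"carton":.045,"screwdriver":.015}.get(n,.078)
        print(n,round(o["confidence"],2),np.round(o["point"]),np.round(ray("top",[o["point"]],z)[0],3),np.round(r[0]),np.round(r[1]),round(r[2],1))
        if n=="rack":
            print(np.round(ray("top",cv2.boxPoints(r)[:,::-1],.028),3).tolist())
E
```

```text
jar1 0.94 [235. 213.] [0.528 0.094 0.078] [210. 236.] [30. 28.] 90.0
jar1 0.94 [283. 305.] [ 0.426 -0.075  0.078] [308. 284.] [29. 31.] 90.0
jar1 0.91 [235. 269.] [ 0.522 -0.014  0.078] [268. 232.] [29. 28.] 90.0
jar1 0.91 [284. 359.] [ 0.418 -0.176  0.078] [358. 286.] [29. 33.] 90.0
jar1 0.88 [234. 237.] [0.527 0.048 0.078] [239. 234.] [30. 28.] 90.0
jar1 0.79 [229. 296.] [ 0.53  -0.067  0.078] [297. 231.] [30. 28.] 90.0
jar1 0.61 [217. 372.] [ 0.542 -0.217  0.078] [375. 217.] [28. 35.] 63.4
jar2 0.94 [235. 213.] [0.528 0.094 0.078] [210. 236.] [30. 28.] 90.0
jar2 0.94 [283. 305.] [ 0.426 -0.075  0.078] [308. 284.] [29. 31.] 90.0
jar2 0.91 [235. 269.] [ 0.522 -0.014  0.078] [268. 232.] [29. 28.] 90.0
jar2 0.91 [284. 359.] [ 0.418 -0.176  0.078] [358. 286.] [29. 33.] 90.0
jar2 0.88 [234. 237.] [0.527 0.048 0.078] [239. 234.] [30. 28.] 90.0
jar2 0.79 [229. 296.] [ 0.53  -0.067  0.078] [297. 231.] [30. 28.] 90.0
jar2 0.61 [217. 372.] [ 0.542 -0.217  0.078] [375. 217.] [28. 35.] 63.4
rack 0.95 [238. 198.] [0.53  0.132 0.028] [233. 236.] [ 46. 219.] 88.2
[[0.586, 0.287, 0.028], [0.57, -0.171, 0.028], [0.474, -0.164, 0.028], [0.49, 0.283, 0.028]]
jam_jar 0.57 [179. 220.] [0.636 0.074 0.09 ] [221. 177.] [43. 35.] 63.4
carton 0.6 [236. 239.] [0.528 0.046 0.045] [240. 234.] [31. 30.] 45.0
carton 0.58 [173. 279.] [ 0.653 -0.046  0.045] [278. 172.] [33. 44.] 79.7
screwdriver 0.84 [299. 226.] [0.404 0.082 0.015] [210. 295.] [98. 14.] 11.3
```

View pics/crop0.png

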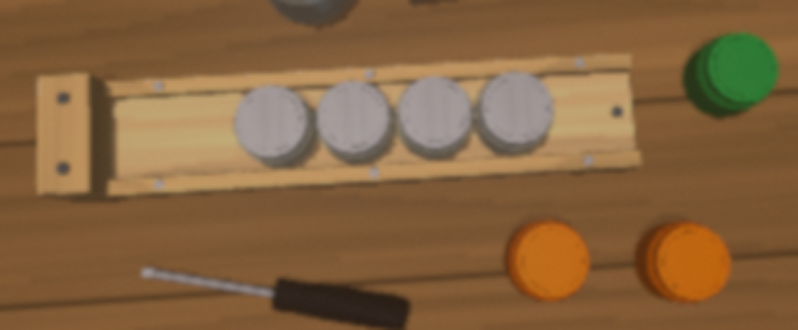

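```bash
cat > fit.py <<'E'
from h import *
from scipy.optimize import least_squares
px=np.array([(37,77),(90,74),(92,192),(38,194),(630,55),(640,153)],float)/2.75+[110,190]
# block far/near: image left=+y_rack ; up = +x
M=np.array([(.043,.228,.07),(.043,.19,.07),(-.043,.19,.07),(-.043,.228,.07),(.043,-.21,.028),(-.043,-.21,.028)])
def tf(p,M):
    c,s=np.cos(p[2]),np.sin(p[2]);M=np.atleast_2d(M);return np.c_[p[0]+c*M[:,0]-s*M[:,1],p[1]+s*M[:,0]+c*M[:,1],M[:,2]]
c=calibration("top")
f=least_squares(lambda p:(proj("top",tf(p,M),c)-px).ravel(),[.53,.06,0.03])
p=f.x;print("rack",p,np.degrees(p[2]));print(np.round(f.fun.reshape(-1,2),1).tolist())
lids=np.array([(272,120),(355,118),(436,114),(516,109)])/2.75+[110,190]
W=ray("top",lids[:,::-1],.078);print(np.round(W,4))
cc,s=np.cos(p[2]),np.sin(p[2]);d=W[:,:2]-p[:2];print("rackframe",np.round(np.c_[d@[cc,s],d@[-s,cc]],4))
np.save("rack.npy",p)
# overlay in side
im=cv2.imread("pics/side0.png");cs=calibration("side")
for q in proj("side",tf(p,M),cs):cv2.circle(im,tuple(np.round(q).astype(int)),2,(0,0,255),-1)
for q in proj("side",W,cs):cv2.circle(im,tuple(np.round(q).astype(int)),2,(255,0,255),-1)
cv2.imwrite("pics/sidefit.png",cv2.resize(im[130:330,130:330],None,fx=3,fy=3))
E
python3 fit.py
```

```text
rack [ 0.53246216  0.04331142 -0.00173312] -0.099300490593331
[[-0.1, -0.5], [-0.2, -0.6], [-0.6, 0.3], [-0.6, 0.8], [0.3, -2.9], [1.2, 2.6]]
[[ 0.5315  0.1026  0.078 ]
 [ 0.5289  0.0441  0.078 ]
 [ 0.5279 -0.0132  0.078 ]
 [ 0.5276 -0.0699  0.078 ]]
rackframe [[-0.0011  0.0593]
 [-0.0035  0.0008]
 [-0.0045 -0.0565]
 [-0.0046 -0.1132]]
```

View pics/sidefit.png

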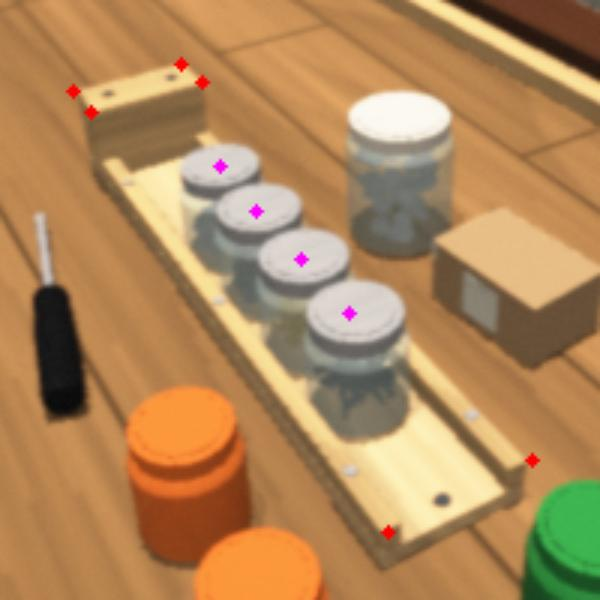

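```bash
sed -i 's/(640,153)/(640,165)/' fit.py; python3 fit.py
```

```text
rack [ 0.53020611  0.04346233 -0.01232422] -0.7061260429779523
[[0.1, -0.6], [-0.0, -0.5], [-0.9, 0.4], [-0.9, 0.8], [0.7, -0.8], [1.2, 0.5]]
[[ 0.5315  0.1026  0.078 ]
 [ 0.5289  0.0441  0.078 ]
 [ 0.5279 -0.0132  0.078 ]
 [ 0.5276 -0.0699  0.078 ]]
rackframe [[ 0.0005  0.0592]
 [-0.0013  0.0006]
 [-0.0016 -0.0567]
 [-0.0012 -0.1133]]
```

View pics/sidefit.png

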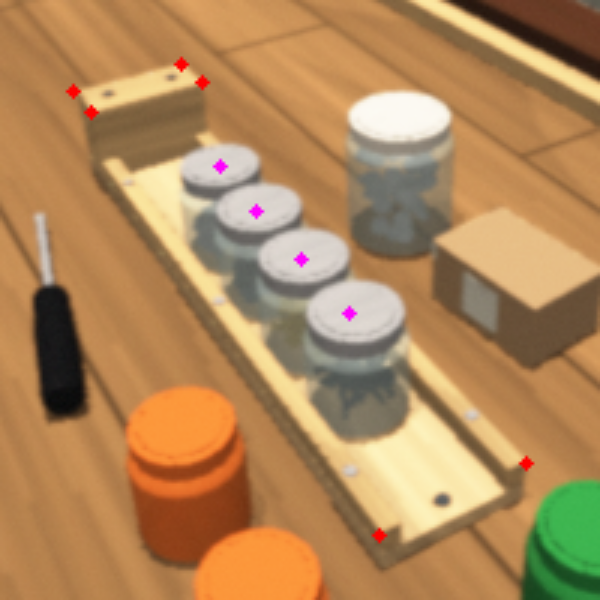

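```bash
cat > rel.py <<'E'
from h import *
from scipy.spatial.transform import Rotation as Ro
import sys
def go(target,ydir):
    s=read_state();R=Ro.from_rotvec(s["ee_rot"]).as_matrix()
    y=np.array([*ydir,0.]);y/=np.linalg.norm(y);x=np.array([0,0,-1.]);D=np.c_[x,y,np.cross(x,y)]
    print("t",round(float(s["time"]),2),"tcp",np.round(s["tcp_pos"],4),"F",np.round(s["ft_force"],1),"w",round(float(s["width"]),4))
    print("R",np.round(R,3).tolist())
    print("shift mm",np.round(R.T@(np.array(target)-s["tcp_pos"])*1e3,1),"turn deg",np.round(np.degrees(Ro.from_matrix(R.T@D).as_rotvec()),1))
def rk(x,y,z):
    p=np.load("rack.npy");c,s=np.cos(p[2]),np.sin(p[2]);return [p[0]+c*x-s*y,p[1]+s*x+c*y,z]
def yd(sign=1):
    p=np.load("rack.npy");return [sign*np.cos(p[2]),sign*np.sin(p[2])]
E
python3 - <<'E'
from rel import *
import plant
try: print("gpo",grip_point_offset)
except Exception as e: print(e)
print([n for n in dir(plant) if n[0]!='_'])
go(rk(0,-.180,.2),yd());go(rk(0,-.180,.2),yd(-1)); p=np.load("rack.npy"); go(rk(0,-.18,.2),[-np.sin(p[2]),np.cos(p[2])]);go(rk(0,-.18,.2),[np.sin(p[2]),-np.cos(p[2])])
E
```

```text
gpo 0.0187
['Unreachable', 'calibration', 'close_job', 'get_image', 'grip_point_offset', 'outline_of', 'read_state', 'spot_in']
t 0.45 tcp [0.1326 0.5595 0.2312] F [-0.6  0.2 -0.4] w 0.0853
R [[-0.0, 0.231, 0.973], [-0.0, 0.973, -0.231], [-1.0, -0.0, 0.0]]
shift mm [  31.3 -586.   545.2] turn deg [77.4  0.   0. ]
t 0.45 tcp [0.1326 0.5595 0.2312] F [-0.6  0.2 -0.4] w 0.0853
R [[-0.0, 0.231, 0.973], [-0.0, 0.973, -0.231], [-1.0, -0.0, 0.0]]
shift mm [  31.3 -586.   545.2] turn deg [-102.6   -0.     0. ]
t 0.45 tcp [0.1326 0.5595 0.2312] F [-0.6  0.2 -0.4] w 0.0853
R [[-0.0, 0.231, 0.973], [-0.0, 0.973, -0.231], [-1.0, -0.0, 0.0]]
shift mm [  31.3 -586.   545.2] turn deg [-12.6  -0.    0. ]
t 0.45 tcp [0.1326 0.5595 0.2312] F [-0.6  0.2 -0.4] w 0.0853
R [[-0.0, 0.231, 0.973], [-0.0, 0.973, -0.231], [-1.0, -0.0, 0.0]]
shift mm [  31.3 -586.   545.2] turn deg [167.4   0.    0. ]
```

```bash
python3 -m pendant '1 8 -0.146 0.136 19 0 0' >/dev/null 2>&1 && echo bad; python3 - <<'E'
from rel import *
go(rk(0,-.180,.2),yd())
E
```

```text
bad
t 0.55 tcp [0.1345 0.5634 0.1872] F [ 0.5  1.4 -0.4] w 0.0731
R [[0.004, 0.377, 0.926], [0.016, 0.926, -0.377], [-1.0, 0.016, -0.002]]
shift mm [ -22.4 -499.7  628.2] turn deg [68.6 -0.7 -0.7]
```

That row had a slip: I typed 8 m for tx. The move was clipped to one 50 mm step down in free space, and nothing was touched. Carrying on with correct units.

```bash
python3 -m pendant '1 -0.022 -0.03 0.038 5 0 0; 1 -0.022 -0.06 0.075 10 0 0; 1 -0.022 -0.09 0.113 15 0 0; 1 -0.022 -0.12 0.151 20 0 0; 1 -0.022 -0.15 0.188 25 -0.3 -0.3; 1 -0.022 -0.18 0.226 30 -0.4 -0.4; 1 -0.022 -0.21 0.264 34 -0.5 -0.5; 1 -0.022 -0.24 0.302 38 -0.5 -0.5; 1 -0.022 -0.27 0.339 42 -0.6 -0.6; 1 -0.022 -0.3 0.377 46 -0.6 -0.6; 1 -0.022 -0.33 0.415 50 -0.7 -0.7; 1 -0.022 -0.36 0.452 54 -0.7 -0.7; 1 -0.022 -0.39 0.49 58 -0.7 -0.7; 1 -0.022 -0.42 0.528 62 -0.7 -0.7; 1 -0.022 -0.45 0.565 66 -0.7 -0.7; 1 -0.022 -0.475 0.597 68.6 -0.7 -0.7; 1 -0.022 -0.49 0.616 68.6 -0.7 -0.7; 1 -0.022 -0.5 0.628 68.6 -0.7 -0.7; 1 -0.022 -0.5 0.628 68.6 -0.7 -0.7; 1 -0.022 -0.5 0.628 68.6 -0.7 -0.7'; python3 - <<'E'
from rel import *
go(rk(0,-.180,.2),yd())
for n in("top","wrist"):
    p,d=get_image(n);cv2.imwrite(f"pics/{n}1.png",p[:,:,::-1])
E
```

```text
time: 2.55
tcp_pos: [0.5271, -0.1359, 0.1995]
ee_rot: [1.219, 1.204, -1.218]
ft_force: [0.1, 0.5, 0.3]
width: 0.0002
t 2.55 tcp [ 0.5271 -0.1359  0.1995] F [0.1 0.5 0.3] w 0.0002
R [[-0.0, 1.0, -0.013], [0.001, -0.013, -1.0], [-1.0, -0.0, -0.001]]
shift mm [-0.5  0.9  0.6] turn deg [-0.  -0.1  0. ]
```

View pics/wrist1.png

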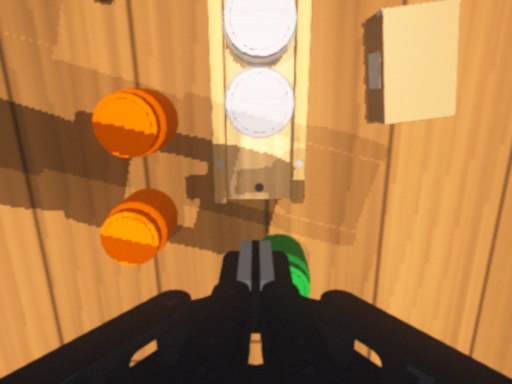

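View pics/top1.png

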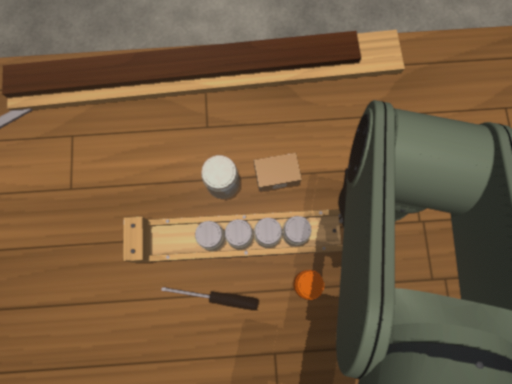

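```bash
python3 - <<'E'
from rel import *
print("lid",ray("wrist",[(102,260),(22,260)],.078))
print("slats outer z.028 at end",ray("wrist",[(202,215),(201,305)],.028),"row10",ray("wrist",[(10,209),(10,311)],.028))
print("board end",ray("wrist",[(198,260)],.012))
go(rk(0,-.180,.035),yd()); print(rk(0,-.113,0),rk(0,-.21,0))
E
```

```text
lid [[ 0.53118123 -0.06973239  0.078     ]
 [ 0.53157266 -0.01555837  0.078     ]]
slats outer z.028 at end [[ 0.48768634 -0.16420625  0.028     ]
 [ 0.57463623 -0.16417756  0.028     ]] row10 [[0.49028307 0.00253525 0.028     ]
 [0.5744805  0.0015854  0.028     ]]
board end [[ 0.53138686 -0.16569123  0.012     ]]
t 2.65 tcp [ 0.527  -0.1354  0.1998] F [-0.2 -0.1 -0.4] w -0.0003
R [[0.0, 1.0, -0.012], [0.001, -0.012, -1.0], [-1.0, 0.0, -0.001]]
shift mm [164.8   0.9   1.2] turn deg [ 0. -0. -0.]
[np.float64(0.5288135038023207), np.float64(-0.06952909180894873), 0] [np.float64(0.5276180842989534), np.float64(-0.1665217254066141), 0]
```

Wrist view: last lid at (102,260), rack's open end at row 199, and the fingertips sit over the channel's open end behind it. The lid's y agrees with the top camera to under 1 mm. Next I descend behind the row.

```bash
python3 -m pendant '1 0.03 0.004 0 0 0 0; 1 0.06 0.004 0 0 0 0; 1 0.09 0.004 0 0 0 0; 1 0.115 0.004 0 0 0 0; 1 0.135 0.004 0 0 0 0; 1 0.15 0.004 0 0 0 0; 1 0.16 0.004 0 0 0 0; 1 0.166 0.004 0 0 0 0; 1 0.168 0.004 0 0 0 0; 1 0.168 0.004 0 0 0 0' 30; python3 - <<'E'
from rel import *
go(rk(0,-.180,.032),yd())
p,d=get_image("wrist");cv2.imwrite("pics/wrist2.png",p[:,:,::-1])
p,d=get_image("side");cv2.imwrite("pics/side2.png",p[:,:,::-1])
E
```

```text
time: 3.65
tcp_pos: [0.5313, -0.1352, 0.0321]
ee_rot: [1.218, 1.203, -1.217]
ft_force: [-0.6, -0.0, 0.6]
width: 0.0002
t 3.65 tcp [ 0.5313 -0.1352  0.0321] F [-0.6 -0.   0.6] w 0.0002
R [[0.001, 1.0, -0.011], [0.0, -0.011, -1.0], [-1.0, 0.001, -0.0]]
shift mm [ 0.1 -3.3  1.4] turn deg [ 0.1 -0.  -0.1]
```

View pics/wrist2.png

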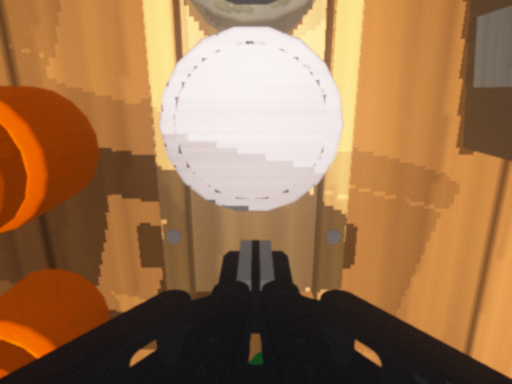

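View pics/side2.png

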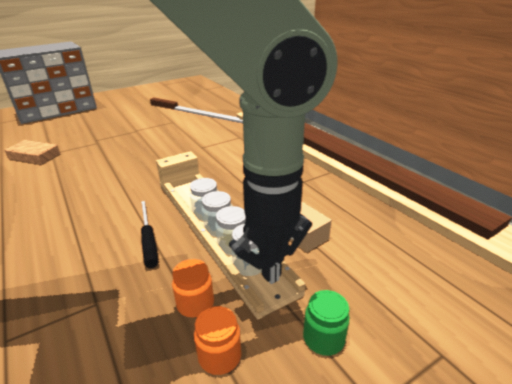

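Wrist view: the last jar's lid is centred at (118,252) with its near edge at row 210. The fingertips at row 240 are centred in the channel and clear behind it. Side view: the hand stands behind the row and is clear of the carton and the orange and green jars. Now an approach and a gentle push.

```bash
python3 -m pendant '1 0 0 -0.004 0 0 0; 1 0 0 -0.008 0 0 0; 1 0 0 -0.012 0 0 0; 1 0 0 -0.015 0 0 0; 1 0 0 -0.017 0 0 0; 1 0 0 -0.019 0 0 0; 1 0 0 -0.021 0 0 0; 1 0 0 -0.023 0 0 0; 1 0 0 -0.025 0 0 0; 1 0 0 -0.027 0 0 0; 1 0 0 -0.029 0 0 0; 1 0 0 -0.031 0 0 0; 1 0 0 -0.033 0 0 0; 1 0 0 -0.035 0 0 0; 1 0 0 -0.037 0 0 0; 1 0 0 -0.039 0 0 0'; python3 - <<'E'
from rel import *
go(rk(0,-.180,.032),yd())
p,d=get_image("side");cv2.imwrite("pics/side3.png",p[:,:,::-1][100:350,100:400])
E
```

```text
time: 5.35
tcp_pos: [0.5325, -0.0981, 0.0326]
ee_rot: [1.216, 1.2, -1.216]
ft_force: [-0.3, -8.3, -0.5]
width: -0.0003
t 5.35 tcp [ 0.5325 -0.0981  0.0326] F [-0.3 -8.3 -0.5] w -0.0003
R [[0.003, 1.0, -0.01], [-0.003, -0.01, -1.0], [-1.0, 0.003, 0.003]]
shift mm [ 0.7 -4.1 38.5] turn deg [ 0.1  0.1 -0.2]
```

View pics/side3.png

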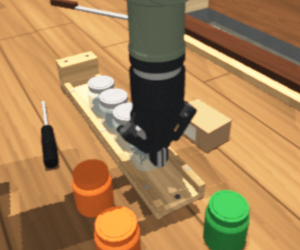

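In contact: 8.3 N, within the expected 3 to 12 N, and the row is moving. Next comes about 54 mm more. By estimate about 88 mm is left to closure.

```bash
python3 -m pendant '1 0 0 -0.002 0 0 0; 1 0 0 -0.004 0 0 0; 1 0 0 -0.007 0 0 0; 1 0 0 -0.01 0 0 0; 1 0 0 -0.013 0 0 0; 1 0 0 -0.016 0 0 0; 1 0 0 -0.019 0 0 0; 1 0 0 -0.022 0 0 0; 1 0 0 -0.025 0 0 0; 1 0 0 -0.028 0 0 0; 1 0 0 -0.031 0 0 0; 1 0 0 -0.034 0 0 0; 1 0 0 -0.037 0 0 0; 1 0 0 -0.04 0 0 0; 1 0 0 -0.043 0 0 0; 1 0 0 -0.046 0 0 0; 1 0 0 -0.049 0 0 0; 1 0 0 -0.051 0 0 0; 1 0 0 -0.053 0 0 0; 1 0 0 -0.054 0 0 0'; python3 - <<'E'
from rel import *
go(rk(0,-.180,.032),yd())
p,d=get_image("side");cv2.imwrite("pics/side4.png",cv2.resize(p[:,:,::-1][120:320,130:330],None,fx=3,fy=3))
p,d=get_image("top");cv2.imwrite("pics/top4.png",cv2.resize(p[:,:,::-1][130:330,100:360],None,fx=3,fy=3))
E
```

```text
time: 7.4
tcp_pos: [0.5333, -0.0453, 0.0326]
ee_rot: [1.214, 1.199, -1.216]
ft_force: [-0.2, -8.0, -0.5]
width: 0.0002
t 7.4 tcp [ 0.5333 -0.0453  0.0326] F [-0.2 -8.  -0.5] w 0.0002
R [[0.003, 1.0, -0.009], [-0.005, -0.009, -1.0], [-1.0, 0.003, 0.005]]
shift mm [ 1.1 -4.4 91.3] turn deg [ 0.2  0.3 -0.2]
```

View pics/side4.png

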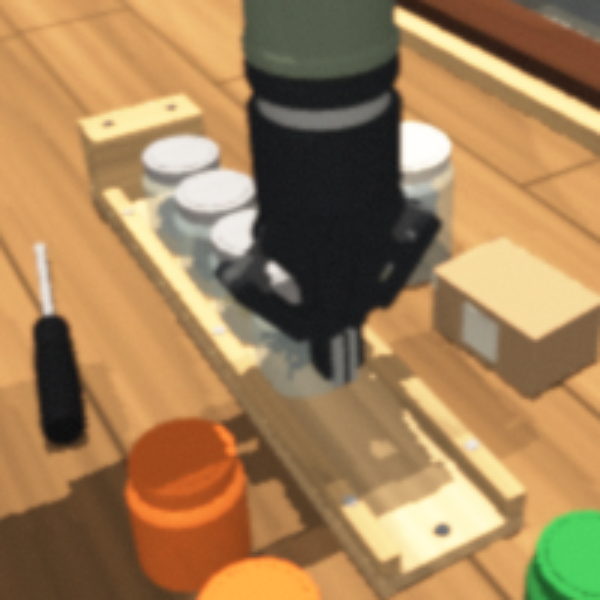

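View pics/top4.png

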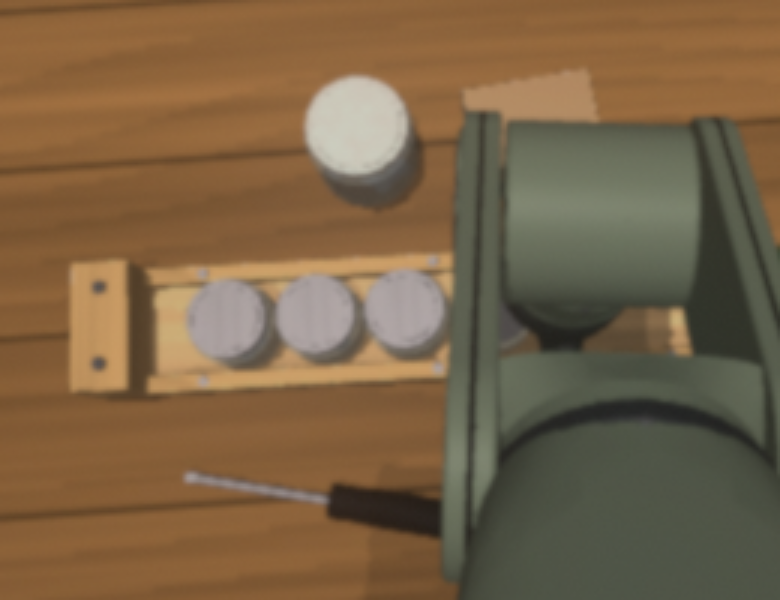

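The row is upright and together: first three lids at crop (320,230), (317,317), (312,405), with 7 to 8 N steady. Next I check the remaining distance and the jam jar's clearance.

```bash
python3 - <<'E'
from rel import *
f=lambda u,v:(v/3+130,u/3+100)
W=ray("top",[f(229,320),f(317,316),f(405,311)],.078);print(np.round(W,4))
p=np.load("rack.npy");c,s=np.cos(p[2]),np.sin(p[2]);y=(W[:,:2]-p[:2])@[-s,c];print("rack y",np.round(y,4),"left",.161-y[0],"last to go",-.013-(y[2]-.058))
print("jam",ray("top",[f(357,126)],.09))
E
```

```text
[[0.5298 0.1659 0.078 ]
 [0.5286 0.109  0.078 ]
 [0.528  0.0521 0.078 ]]
rack y [0.1224 0.0656 0.0086] left 0.03855475064040763 last to go 0.03641274673991286
jam [[0.6505548  0.07615281 0.09      ]]
```

```bash
python3 -m pendant '1 0 0 -0.003 0 0 0; 1 0 0 -0.006 0 0 0; 1 0 0 -0.009 0 0 0; 1 0 0 -0.012 0 0 0; 1 0 0 -0.015 0 0 0; 1 0 0 -0.018 0 0 0; 1 0 0 -0.021 0 0 0; 1 0 0 -0.024 0 0 0; 1 0 0 -0.026 0 0 0; 1 0 0 -0.028 0 0 0; 1 0 0 -0.029 0 0 0; 1 0 0 -0.03 0 0 0; 1 0 0 -0.031 0 0 0'; python3 -m pendant '1 0 0 -0.001 0 0 0; 1 0 0 -0.002 0 0 0; 1 0 0 -0.003 0 0 0'
```

```text
time: 8.8
tcp_pos: [0.5338, -0.0159, 0.0326]
ee_rot: [1.211, 1.197, -1.216]
ft_force: [-0.1, -8.0, 1.0]
width: -0.0003
time: 9.1
tcp_pos: [0.5339, -0.0144, 0.0327]
ee_rot: [1.209, 1.195, -1.216]
ft_force: [-0.2, -8.5, 0.5]
width: 0.0001
```

```bash
for i in 1 2; do python3 -m pendant '1 0 0 -0.001 0 0 0; 1 0 0 -0.002 0 0 0; 1 0 0 -0.003 0 0 0' | grep -E "tcp|ft"; done; python3 - <<'E'
from rel import *
f=lambda u,v:(v/3+130,u/3+100)
p,d=get_image("side");cv2.imwrite("pics/side5.png",cv2.resize(p[:,:,::-1][120:320,130:330],None,fx=3,fy=3))
p,d=get_image("top");cv2.imwrite("pics/top5.png",cv2.resize(p[:,:,::-1][180:280,100:300],None,fx=4,fy=4,interpolation=cv2.INTER_CUBIC))
E
```

```text
tcp_pos: [0.534, -0.0128, 0.0327]
ft_force: [-0.3, -7.9, 0.5]
tcp_pos: [0.534, -0.0113, 0.0328]
ft_force: [0.3, -8.4, -0.4]
```

View pics/top5.png

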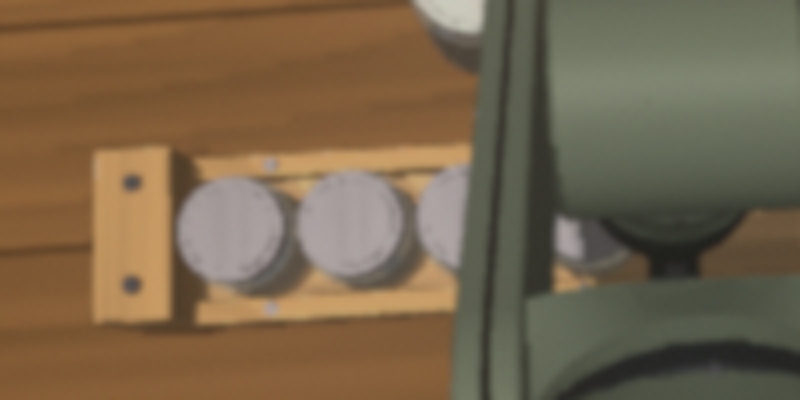

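View pics/side5.png

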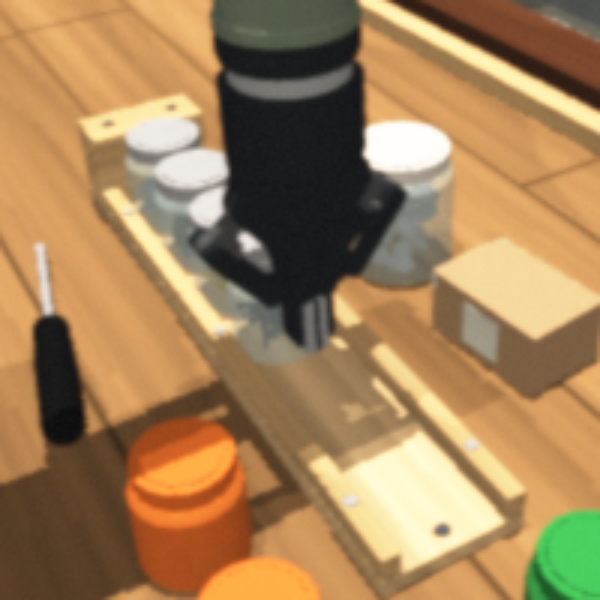

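Top view: the first lid's edge (crop col 178) is next to the block edge (col 172), and the lid sits 3 mm inside the glass, so closure is near. I keep creeping until the force rises.

```bash
python3 -m pendant '1 0 0 -0.001 0 0 0; 1 0 0 -0.002 0 0 0; 1 0 0 -0.003 0 0 0' | grep -E "tcp|ft"; python3 -m pendant '1 0 0 -0.001 0 0 0; 1 0 0 -0.002 0 0 0; 1 0 0 -0.003 0 0 0' | grep -E "tcp|ft"
```

```text
tcp_pos: [0.5341, -0.0096, 0.0328]
ft_force: [0.6, -7.8, 0.6]
tcp_pos: [0.5342, -0.0088, 0.0329]
ft_force: [-0.8, -14.9, 0.8]
```

```bash
python3 -m pendant '1 0 0 -0.001 0 0 0; 1 0 0 -0.002 0 0 0; 1 0 0 -0.003 0 0 0' | grep -E "tcp|ft"
```

```text
tcp_pos: [0.5344, -0.0088, 0.033]
ft_force: [0.4, -17.2, 1.9]
```

The force went from 8 to 17 N with no further motion, so the row is hard against the block. TCP y is -0.0088, against about -0.010 predicted. Now I back straight off, rise and swing clear.

```bash
python3 -m pendant '1 0 0 0.002 0 0 0; 1 0 0 0.005 0 0 0; 1 0 0 0.01 0 0 0; 1 0 0 0.018 0 0 0; 1 0 0 0.028 0 0 0; 1 0 0 0.04 0 0 0; 1 0 0 0.05 0 0 0; 1 -0.01 0 0.055 0 0 0; 1 -0.03 0 0.055 0 0 0; 1 -0.06 0 0.055 0 0 0; 1 -0.09 0 0.055 0 0 0; 1 -0.12 0 0.055 0 0 0; 1 -0.15 0 0.07 0 0 0; 1 -0.17 0 0.1 0 0 0; 1 -0.18 0 0.14 0 0 0; 1 -0.18 0 0.18 0 0 0; 1 -0.18 0 0.22 0 0 0; 1 -0.18 0 0.24 0 0 0; 1 -0.18 0 0.25 0 0 0; 1 -0.18 0 0.25 0 0 0'; python3 - <<'E'
from rel import *
p,d=get_image("side");cv2.imwrite("pics/side6.png",cv2.resize(p[:,:,::-1][120:320,130:330],None,fx=3,fy=3))
p,d=get_image("top");cv2.imwrite("pics/top6.png",p[:,:,::-1]);cv2.imwrite("pics/top6c.png",cv2.resize(p[:,:,::-1][180:280,110:310],None,fx=4,fy=4,interpolation=cv2.INTER_CUBIC))
for n in("jar1","jam_jar","carton","screwdriver"):
    for o in outline_of("top",n):
        r=cv2.minAreaRect(cv2.findNonZero(o["pixels"].astype(np.uint8)));print(n,round(o["confidence"],2),np.round(r[0],1),np.round(r[1]))
E
```

```text
time: 12.7
tcp_pos: [0.5337, -0.2548, 0.2199]
ee_rot: [1.192, 1.186, -1.218]
ft_force: [0.2, 0.4, 0.5]
width: 0.0001
jar1 0.98 [189.  237.5] [29. 30.]
jar1 0.94 [217.5 236. ] [29. 28.]
jar1 0.91 [375.5 217. ] [29. 35.]
jar1 0.82 [357.9 285.3] [30. 33.]
jar1 0.78 [308.5 284.5] [29. 31.]
jar1 0.67 [246.  233.5] [29. 28.]
jar1 0.59 [159.5 239. ] [30. 31.]
jam_jar 0.9 [220.6 176.7] [43. 35.]
jam_jar 0.36 [189. 237.] [28. 28.]
carton 0.94 [277.5 172. ] [33. 45.]
screwdriver 0.69 [210.2 296.5] [98. 14.]
screwdriver 0.53 [277.4 172.4] [34. 45.]
```

View pics/top6c.png

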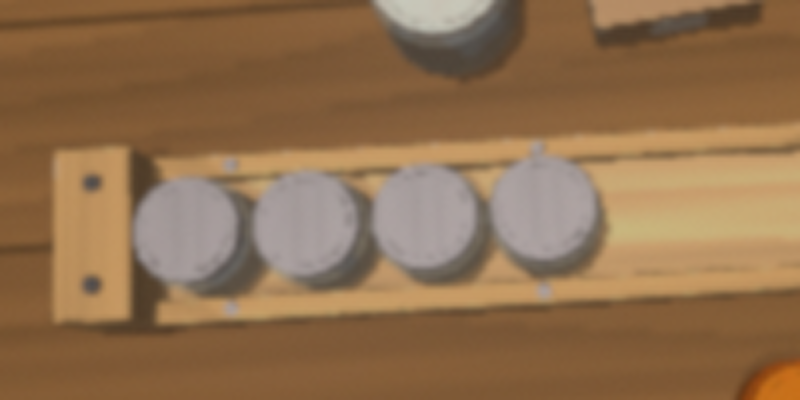

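View pics/side6.png

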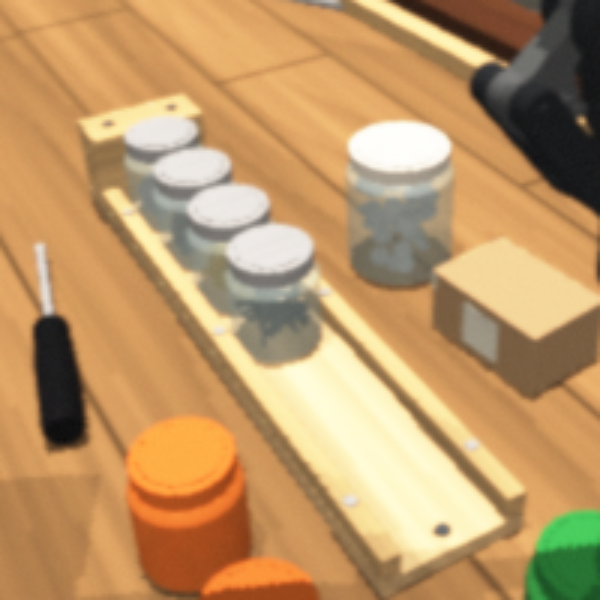

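```bash
python3 - <<'E'
from rel import *
W=ray("top",[(v/4+180,u/4+110) for u,v in((187,230),(306,223),(425,215),(546,208))],.078)
p=np.load("rack.npy");c,s=np.cos(p[2]),np.sin(p[2]);d=W[:,:2]-p[:2]
print("rack x",np.round(d@[c,s],4),"y from stop",np.round(d@[-s,c]-.19,4),"gaps",np.round(np.linalg.norm(np.diff(W,axis=0),axis=1),4)); print(np.round(read_state()["ft_force"],1))
E
```

```text
rack x [-0.0014 -0.0012 -0.0005 -0.0003] y from stop [-0.0296 -0.0873 -0.1451 -0.2039] gaps [0.0577 0.0578 0.0588]
[-0.1  0.5 -0.1]
```

The axes measure 30, 87, 145 and 204 mm from the block, inside the 208 mm limit. The spacing is about 58 mm, so the gaps are closed, and the bystanders' pixels are unchanged.

```bash
python3 -c "
from plant import *
print(close_job())"
```

```text
the job is handed in; nothing more can be done
None
```

The four grey-lidded jars now stand as one closed row against the end block, and I've handed the job in; it reports no verdict. I pushed them about 90 mm from behind the last jar with the shut fingertips. The push took about 8 N, and I stopped when the force rose to 17 N with no further movement.

**Last checks:**
- **Position:** the jar axes measured 30, 87, 145 and 204 mm from the block, against a limit of 208 mm. The last figure has about 4 mm of margin, with the calibration good to about 2 mm.
- **Row:** spacing was about 58 mm, so the gaps are closed. Sideways offset was under 2 mm, and all four look upright in the side view.
- **Bystanders:** the jam jar, carton and screwdriver are within about 2 pixels (roughly 3 to 4 mm) of where they were at the start.
- **Hand:** it ended well clear behind the rack, about 0.22 m up, with the force reading near zero. The clock stood at about 13 s of the 32 s allowed.

**What went wrong or disagreed:**
- My first move had a typing error (8 m instead of 8 mm). It was clipped to one 50 mm step down in free space and touched nothing.
- The top and wrist cameras disagreed by 2 to 3 mm on the row's sideways position, which did not affect the push.
- The network also returned some wrong matches: green and orange jars as screw jars, a screw jar as the jam jar or carton, and the carton as the screwdriver. I ignored them.

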